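Make up the column kit and the sample kit

ROBOT

A 6-joint arm with a two-finger parallel gripper is mounted at the origin on a cart in front of the work surface, level with it; the furniture and walls round the work are solid. World frame = base frame: x ahead of the robot, y to its left, z up, the work surface at z = 0. Lengths are in m, angles in rad, forces in N, time in s.
With the tool pointing down it reaches from about 0.35 to 0.725 m from the base axis. Payload 4.3 kg.
Tool frame: the origin (TCP) lies between the finger pads; the fingertips stand 19 mm ahead of it and the grasp point (between the pads) is the TCP; z points along the fingers, y is the line along which they close (so a half turn about z gives the same grasp; the last joint's range is limited). The gripper opens to 85 mm and grips with 20 to 120 N. Pads are 22 mm wide; open, the fingers measure 114 mm over their backs; the gripper's body (76 mm by 85 mm) begins 54 mm behind the grasp point. The pads swing forward as they close: fully open they stand 13 mm farther back than shut.
Start: joints at [-1.438, 0.377, 0.081, 1.274, 0, 1.46], TCP at [0.138, -0.558, 0.25] pointing down, gripper open.
Joint ranges: [-2.72, 2.72], [-0.84, 1.66], [-1.02, 1.22], [-1.77, 2.12], [-1.37, 1.28], [-3.14, 3.14]. Speed limits (rad/s): [2.57, 2.57, 3.14, 3.14, 3.14, 3.14].

INTERFACE

Orientations are given as a rotation vector (axis times angle).
In Python, from plant import read_state, grab_frame, job_done gives the robot as it stands.
- The arm moves only by the tool play_rows, never from a script. Its argument "moves" is a list of rows, each a list of 3 entries, a list of its own where there are three numbers: the shift along the tool's x, y, z in fractions of the full range, 1 being 1000 mm, then the turn, a rotation vector about the tool's x, y, z in a scale on which 1.0 is 2 rad, then the opening, from 0 (shut) to 1 (fully open). In form: [[[tx, ty, tz], [rx, ry, rz], hand], ...]. A call has 1 to 10 rows; each row is the pose to reach, as a shift and turn from the pose commanded when the call began, along the tool's axes at that moment; what a row does not reach only later rows make up. A row lasts 1/12 s, in which the tool goes at most 41.7 mm and 7.16 degrees, less where a joint would pass 70% of its speed; a pose out of reach is approached as far as the arm can. A shift or turn number past 1, either way, is cut back to 1. A call with a gripper value outside its range is refused whole. The fingers move at their own pace and stop on an object; "squeeze" is the grip in N (left out, the last holds). Time passes only in rows, so rows that repeat a pose let the fingers close. It gives the time, the measured TCP pose, the force, the opening and the grip force at its end, in the units of the state.
- read_state(): the state, without advancing time (a new reading comes with each control period).
- grab_frame(name): name is "side" or "top"; returns a dict with "image" (480x640x3 uint8, red, green, blue), "fx", "fy", "cx", "cy" (pixels), "R" (3x3) and "t" (3): a world point X has camera coordinates R X + t. Camera axes: x right, y down, z forward; pixel columns grow to the right and rows downward; lengths in m; the calibration is good to about 2 mm. A picture is of the moment at which its call begins. There is no depth.
- job_done(): hands the job in; it is judged then, once.
The state is a dict: "time": time; "joints": joint angles; "qvel": joint speeds; "tau": joint torques, N m; "position": TCP position; "tcp_rot": TCP orientation; "wrist_force": force on the tool from outside, world axes, zero at the start; "torque": the same for the moment, N m; "grip_width": finger opening in m; "grasp_force": force on a finger pad.
Only numpy, scipy, OpenCV 4.12 (cv2) and the standard library are available. Lean on these libraries where they do the work, as an engineer would, in place of code of your own. Each camera call takes 0.05 s, during which the arm holds its last target. There are 200 camera calls.

TASK

Make up the two kits from the stock on the worktop. Into the larger carrier with the two grooves go the chromatography column and the spanner, each lying lengthways in a groove of its own (either one) with its middle midway between the two cross bars, and one of the two vials, upright in the small pocket; into the smaller carrier go the beaker, upright in the large pocket, and the other vial, upright in the small pocket. Let go of everything and leave it at rest.

Things in the scene. Friction and masses are not known exactly. Their poses are not given: they have to be found in the camera images.
- column: slim white-and-steel chromatography column lying on the worktop: 174 mm long along y, a 9.4 mm rod over the middle 130 mm and hex end fittings 14 mm across that it lies on. Origin on the underside at mid-length, z up as it lies at the start (it may roll about y). 0.14 kg.
- column_mid (a point): the middle of the column, on its axis, 6.5 mm above the worktop at the start; in a groove the 9.4 mm rod lies on the bars, so it comes to z 20.7 mm there.
- spanner: flat steel open-ended spanner lying on the worktop: 124 mm long along y, 21 mm wide at the jaws (x), 4 mm thick. Origin on the underside at mid-length, z up. It is gripped across x at mid-length as a solid about 20 mm wide. 0.054 kg.
- beaker: small clear glass beaker standing upright on the worktop: 44 mm outer diameter, 55 mm high, open at the top. Origin at the centre of its foot, z up. 35 g.
- vial_p: small glass sample vial with a screw cap, standing upright on the worktop: 12 mm in diameter, 33 mm high; one of two alike. Origin at the centre of its foot, z up along its axis. About 12 g; its top 5 mm is the slightly narrower cap.
- vial_q: small glass sample vial with a screw cap, standing upright on the worktop: 12 mm in diameter, 33 mm high; one of two alike. Origin at the centre of its foot, z up along its axis. About 12 g; its top 5 mm is the slightly narrower cap.
- tool_carrier: larger grey carrier, fixed: base plate 86 mm (x) by 175 mm (y), 4 mm thick. Origin at the centre of its underside, z up. Strip at its +y end (y 50 to 87), top at z 12, with a 30 by 30 mm pocket, floor z 4, centred at x 0, y 70.5, for a vial. Two bars along x, 10 mm wide, at y -77.5 and 2.5, tops at z 16; ribs on the bars to z 23 form two grooves along y. Between the bars only base plate.
- groove_1 (a point): middle of one groove of the tool carrier: x -20.8, y -37.5, z 16 mm in its frame (level with the bar tops on which a thing lies); clear width 38 mm; y along the groove. Fingers fit down beside the thing here, between the bars (70 mm apart).
- groove_2 (a point): middle of the tool carrier's other groove: x +20.8, y -37.5, z 16 mm in its frame, else like groove_1.
- sample_carrier: smaller grey carrier, fixed: base plate 68 mm (x) by 104 mm (y), 4 mm thick. Origin at the centre of its underside, z up. Walls and decks with tops at z 12 leave two pockets, floors at z 4: a large one, 62 by 62 mm, centred at x 0, y -18, for the beaker, and a small one, 30 by 30 mm, centred at x 0, y +31, for a vial.

How it is judged:
By the outcome, as a careful person would: the job done as asked, in the order asked, and still so for the second after the job is handed in, with the robot touching nothing.
It also fails if it takes over 120 s, if anything falls off the work surface, if the arm or the gripper's body presses on something with over 40 N, if the wrist force passes 120 N, or if a joint passes its speed limit or range.

## Working session

There is one attempt and no reset: what is moved stays moved. The work goes in short steps, Python scripts to look and compute and a tool call to move; the robot and the scene stay as the last step left them, time stands still between calls to the robot, and variables do not carry over. Pictures are saved under pics/ and viewed, at most 14 in all, crops included, and the job is handed in when it is done.

Besides the shell and the picture viewer there is one more tool, called after "Request:" by a JSON object that holds its "api" and its "payload", one argument or row to a line. play_rows: Moves the arm, as the interface text tells. Its arguments: {"type":"object","properties":{"moves":{"type":"array","items":{"type":"array"}},"squeeze":{"type":"number"}},"required":["moves"]}

```bash
mkdir -p pics; ls; python3 - <<'E'
from plant import *
import cv2
print(read_state())
for n in("top","side"):
    f=grab_frame(n); cv2.imwrite(f"pics/{n}0.png",f["image"][:,:,::-1]); print(n,f["fx"],f["fy"],f["cx"],f["cy"],f["R"],f["t"])
E
```

```text
pics
{'time': 0.0, 'joints': array([-1.43831104e+00,  3.78067740e-01,  7.96196719e-02,  1.27439855e+00,
        3.00701929e-06,  1.46052122e+00]), 'qvel': array([ 0.00202795,  0.00146828,  0.00064241, -0.00078852,  0.0003002 ,
        0.00039206]), 'tau': array([ 1.51690360e-04, -4.63606918e+01,  2.69873732e+01,  2.08212290e-02,
        1.66687664e-04,  6.17605806e-06]), 'position': array([ 0.13815841, -0.55751614,  0.24935576]), 'tcp_rot': array([-3.11644316e+00, -3.80143224e-01,  3.10208413e-05]), 'wrist_force': array([-0.87158087,  0.16939986,  0.21947896]), 'torque': array([-0.0462498 ,  0.03271768, -0.01556982]), 'grasp_force': 0.0, 'grip_width': 0.08554507163070506}
top 453.26938447107824 453.26938447107824 314.42748300066734 244.31123268603582 [[ 1.54269984e-02 -9.99880997e-01 -9.41480793e-06]
 [-9.91125493e-01 -1.52906679e-02 -1.32047158e-01]
 [ 1.32031300e-01  2.04642255e-03 -9.91243435e-01]] [0.24056898 0.49343589 0.82175272]
side 613.1849204628062 613.1849204628062 318.97365272397735 228.1338351615076 [[ 0.97218315 -0.23274217 -0.02628714]
 [-0.1321075  -0.45219703 -0.88208019]
 [ 0.19341029  0.86101622 -0.47036532]] [-0.43628716  0.19346676  0.56947367]
```

View pics/top0.png

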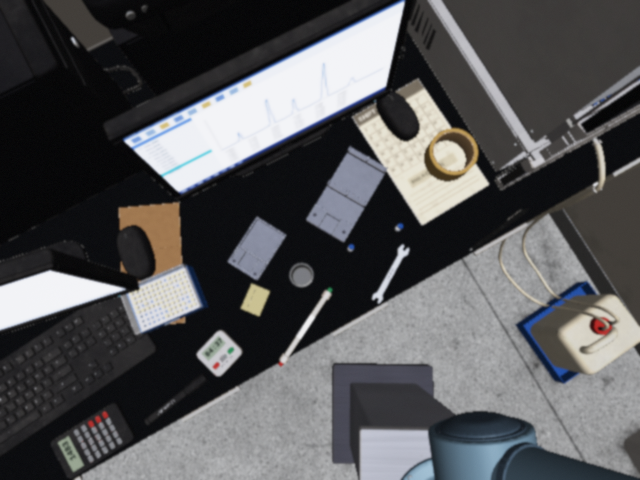

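View pics/side0.png

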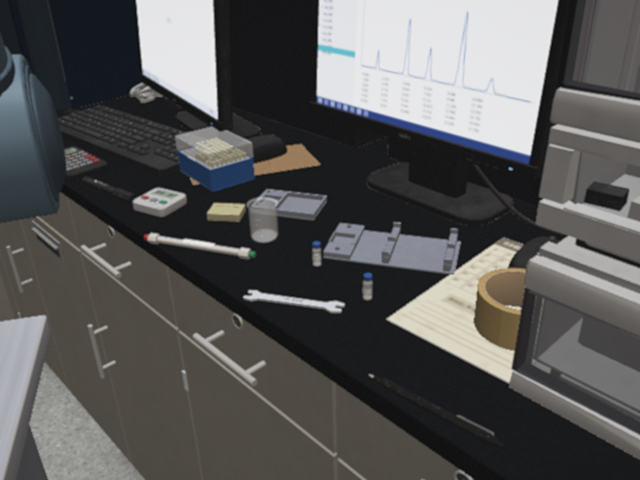

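The top view shows the column from (281,362) to (328,292), the spanner from (376,299) to (405,247), vials at (351,247) and (399,227), and the beaker at (301,274). The tool carrier is near (347,195) and the sample carrier near (257,248). The side view shows all of these too, with the tool carrier's pocket strip on its left. I'll measure next.

```bash
cat > h.py <<'E'
from plant import *
import cv2, numpy as np
from scipy.spatial.transform import Rotation as Rot
def ray(f,u,v,z):
    d=f["R"].T@np.array([(u-f["cx"])/f["fx"],(v-f["cy"])/f["fy"],1]); c=-f["R"].T@f["t"]
    return c+d*(z-c[2])/d[2]
def px(f,X):
    c=f["R"]@np.asarray(X,float)+f["t"]; return np.array([f["fx"]*c[0]/c[2]+f["cx"],f["fy"]*c[1]/c[2]+f["cy"]])
def two(f,a,g,b):
    A=[];B=[]
    for F,(u,v) in((f,a),(g,b)):
        for k,q in((0,(u-F["cx"])/F["fx"]),(1,(v-F["cy"])/F["fy"])):
            A.append(F["R"][k]-q*F["R"][2]);B.append(q*F["t"][2]-F["t"][k])
    return np.linalg.lstsq(np.array(A),np.array(B),rcond=None)[0]
def crop(f,x,y,w,h,s,name):
    cv2.imwrite(name,cv2.resize(f["image"][y:y+h,x:x+w,::-1],None,fx=s,fy=s,interpolation=cv2.INTER_CUBIC))
E
python3 - <<'E'
from h import *
t=grab_frame("top");s=grab_frame("side")
crop(t,220,140,200,150,4,"pics/t1.png"); crop(t,265,225,160,140,4,"pics/t2.png"); crop(s,230,180,240,140,3.3,"pics/s1.png")
im=t["image"].astype(int); hsv=cv2.cvtColor(t["image"],cv2.COLOR_RGB2HSV)
def comps(m,mn,roi):
    x,y,w,h=roi; mm=np.zeros_like(m,dtype=np.uint8); mm[y:y+h,x:x+w]=m[y:y+h,x:x+w]
    n,l,st,c=cv2.connectedComponentsWithStats(mm)
    for i in range(1,n):
        if st[i,4]>=mn:
            p=np.argwhere(l==i)[:,::-1].astype(np.float32); print(st[i],c[i].round(1),[np.round(q,1) for q in cv2.minAreaRect(p)])
print("gray top");comps((hsv[...,2]>70)&(hsv[...,1]<90),15,(225,140,200,230))
print("blue top");comps((hsv[...,0]>105)&(hsv[...,0]<125)&(hsv[...,1]>110)&(hsv[...,2]>60),4,(300,210,120,60))
hs=cv2.cvtColor(s["image"],cv2.COLOR_RGB2HSV)
print("blue side");comps((hs[...,0]>100)&(hs[...,0]<125)&(hs[...,1]>110)&(hs[...,2]>60),10,(300,230,90,80))
E
```

```text
gray top
[225 140  56  29 849] [243.4 149.5] [array([252.5, 154. ]), array([28., 55.]), np.float64(90.0)]
[ 306  140  119  102 6590] [370.4 184.2] [array([365. , 190.5]), array([101., 118.]), np.float64(90.0)]
[ 228  217   58   63 1990] [256.5 248.1] [array([256.5, 248. ]), array([36.4, 55.2]), np.float64(32.6)]
[395 225   6   7  26] [396.9 228.3] [array([396.5, 228.5]), array([5.7, 4.2]), np.float64(45.0)]
[ 266  244  159  126 8290] [367.9 333.4] [array([345. , 306.5]), array([125., 158.]), np.float64(90.0)]
[347 247   6   5  17] [349.2 249.4] [array([349.2, 249.2]), array([4.9, 2.8]), np.float64(45.0)]
[289 263  25  25 448] [301.3 275.1] [array([301.3, 274.8]), array([24. , 23.3]), np.float64(45.0)]
[240 283  30  34 629] [254.9 299.5] [array([254.9, 299.4]), array([21.7, 29. ]), np.float64(23.2)]
[225 332  17  38 383] [231.  351.4] [array([233. , 350.5]), array([37., 16.]), np.float64(90.0)]
blue top
[397 223   7   6  31] [400.4 225.3] [array([400. , 225.5]), array([5., 6.]), np.float64(90.0)]
[348 244   7   6  30] [351.2 246.1] [array([351. , 246.5]), array([5., 6.]), np.float64(90.0)]
blue side
[312 241   9   7  54] [316.1 243.7] [array([316., 244.]), array([6., 8.]), np.float64(90.0)]
[363 272  10   8  66] [367.5 275.6] [array([367.5, 275.5]), array([7., 9.]), np.float64(90.0)]
```

View pics/t1.png

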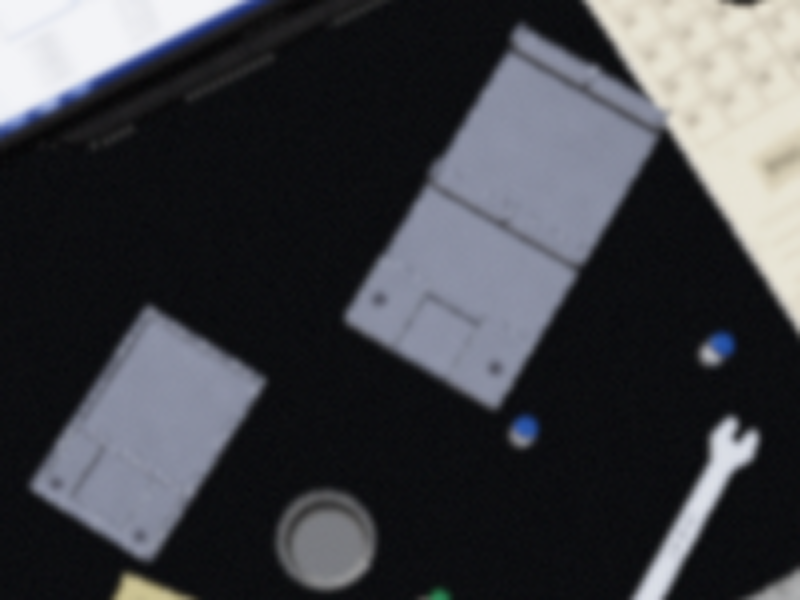

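View pics/t2.png

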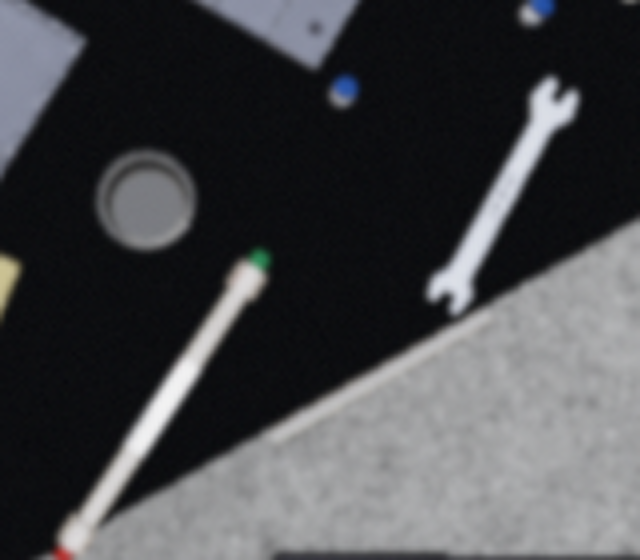

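View pics/s1.png

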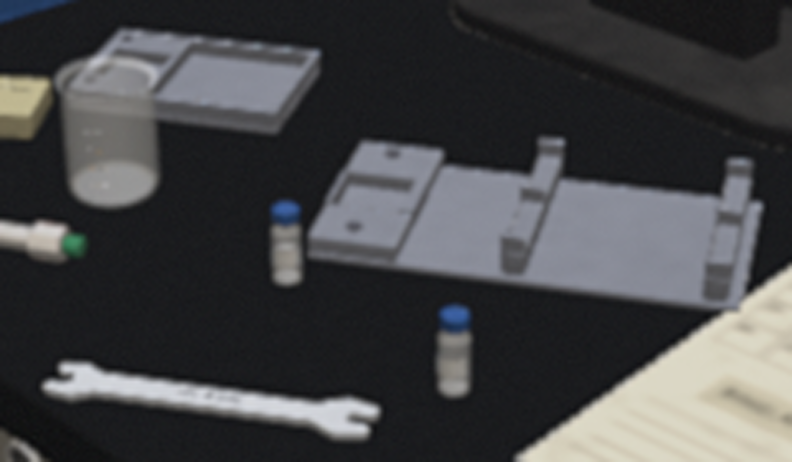

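The crops show the strip ends with pockets facing the lower left for both carriers. Tool strip corners are at t1 (345,320) and (498,410), and sample corners at t1 (30,485), (150,562), (265,380) and (148,305). The spanner tips and column ends are clear in t2.

```bash
cat > m.py <<'E'
from h import *
from scipy.optimize import least_squares
t=grab_frame("top");s=grab_frame("side")
T1=lambda p:((p[0]+.5)/4-.5+220,(p[1]+.5)/4-.5+140)
T2=lambda p:((p[0]+.5)/4-.5+265,(p[1]+.5)/4-.5+225)
S1=lambda p:((p[0]+.5)/3.3-.5+230,(p[1]+.5)/3.3-.5+180)
def fit(name,obs,p0):
    def w(p,X): c,s_=np.cos(p[2]),np.sin(p[2]); return [p[0]+c*X[0]-s_*X[1],p[1]+s_*X[0]+c*X[1],X[2]]
    for lab,o in(("both",obs),("top",[q for q in obs if q[0] is t]),("side",[q for q in obs if q[0] is s])):
        r=least_squares(lambda p:np.concatenate([px(f,w(p,np.array(X)/1000))-u for f,u,X in o]),p0)
        print(name,lab,r.x[:2].round(4),np.degrees(r.x[2]).round(2),r.fun.round(1))
print("cam",-t["R"].T@t["t"],-s["R"].T@s["t"])
fit("tool",[(t,T1((345,320)),(43,87,12)),(t,T1((498,410)),(-43,87,12)),(t,T1((662,130)),(-43,-82.5,4)),
 (s,S1((362,140)),(43,87,12)),(s,S1((443,150)),(43,50,12)),(s,S1((400,255)),(-43,50,12)),(s,S1((310,243)),(-43,87,12)),(s,S1((740,308)),(-43,-87.5,0)),(s,S1((762,203)),(43,-87.5,4))],[.55,-.1,2.6])
fit("sample",[(t,T1((30,485)),(34,52,12)),(t,T1((150,562)),(-34,52,12)),(t,T1((265,380)),(-34,-52,12)),(t,T1((148,305)),(34,-52,12)),
 (s,S1((122,30)),(34,52,12)),(s,S1((319,51)),(34,-52,12)),(s,S1((277,128)),(-34,-52,12))],[.45,.1,2.6])
print("beaker rim",ray(t,301.3,274.6,.055),ray(s,*S1((108,77)),.055),"foot side",ray(s,*S1((113,188)),.002))
for n,a,b in(("vA(left)",(351.2,246.1),(316.1,243.7)),("vB",(400.4,225.3),(367.5,275.6))): print(n,ray(t,*a,.032),ray(s,*b,.0305),two(t,a,s,b))
e=[ray(t,*T2(p),.007) for p in((264,254),(60,553))];print("col",e,(e[0]+e[1])/2,np.linalg.norm(e[0]-e[1]),np.degrees(np.arctan2(*(e[1]-e[0])[1::-1])))
e=[ray(s,*p,.007) for p in((147,238),(256,254.3))];print("col side",(e[0]+e[1])/2,np.linalg.norm(e[0]-e[1]),np.degrees(np.arctan2(*(e[0]-e[1])[1::-1])))
q=[ray(t,*T2(p),.004) for p in((550,78),(576,98),(430,292),(456,312))];a=(q[0]+q[1])/2;b=(q[2]+q[3])/2
print("span",(a+b)/2,np.linalg.norm(a-b),np.degrees(np.arctan2(*(b-a)[1::-1])))
q=[ray(s,*S1(p),.004) for p in((62,364),(44,388),(379,410),(366,438))];a=(q[0]+q[1])/2;b=(q[2]+q[3])/2
print("span side",(a+b)/2,np.linalg.norm(a-b),np.degrees(np.arctan2(*(a-b)[1::-1])))
# monitor bottom edge from two views
print("monitor", two(t,(181,192),s,(530,163)), [ray(t,u,v,.2) for u,v in((181,192),(400,90))])
S=read_state();print(Rot.from_rotvec(S["tcp_rot"]).as_matrix().round(3))
E
python3 m.py
```

```text
cam [0.37684855 0.24640366 0.87971606] [ 0.33956736 -0.5043834   0.42704511]
tool both [0.5966 0.1843] 60.68 [ 0.6 -0.6  0.8 -1.1  1.6 -3.3 -0.8  0.4 -0.6  0.  -1.3 -2.3 -0.8 -1.9
  0.4  2.3 -0.7 -0.6]
tool top [0.5933 0.1858] 60.01 [-0.5  0.6 -0.6  0.6  1.2 -1.2]
tool side [0.5973 0.1835] 61.32 [-0.7  0.9 -0.3  0.4 -0.3 -1.8 -0.  -1.3  1.6  2.2 -0.3 -0.8]
sample both [0.4849 0.3581] 58.33 [ 0.6 -0.4  0.1 -0.6  1.  -0.4  1.  -0.2 -0.7 -0.1 -0.2  0.4 -1.1 -4.4]
sample top [0.4841 0.3594] 58.79 [ 0.   0.2 -0.3 -0.2  0.2 -0.2  0.1  0.2]
sample side [0.4848 0.3526] 58.19 [-0.2  1.2  0.6  1.9 -0.4 -2.7]
beaker rim [0.43074397 0.27112945 0.055     ] [0.43357726 0.27203777 0.055     ] foot side [0.43184506 0.27068135 0.002     ]
vA(left) [0.48742945 0.17876559 0.032     ] [0.48888568 0.18032764 0.0305    ] [0.48800807 0.17864813 0.03144181]
vB [0.52866376 0.08561506 0.032     ] [0.53032844 0.08786976 0.0305    ] [0.5291132  0.0855297  0.03202317]
col [array([0.40881784, 0.21583953, 0.007     ]), array([0.26760283, 0.31005791, 0.007     ])] [0.33821033 0.26294872 0.007     ] 0.1697609530563112 146.28886084766353
col side [0.34029951 0.25988281 0.007     ] 0.1701111822984354 148.29407290997779
span [0.43950929 0.10035798 0.004     ] 0.11970650772950894 150.65425185925568
span side [0.44041811 0.09843997 0.004     ] 0.12283774226270412 150.05616277720262
monitor [0.7423798  0.41185777 0.04114323] [array([0.54529716, 0.45403918, 0.2       ]), array([0.71614448, 0.11602229, 0.2       ])]
[[ 0.971  0.24  -0.   ]
 [ 0.24  -0.971  0.001]
 [ 0.    -0.001 -1.   ]]
```

```bash
python3 - <<'E' 2>&1 | tail -12
from m import *
print('----')
fit("toolB",[(t,T1((345,320)),(43,87,12)),(t,T1((498,410)),(-43,87,12)),(t,T1((505,224)),(0,7.5,10)),(t,T1((585,87)),(0,-72.5,10)),(t,T1((662,130)),(-43,-80,4)),
 (s,S1((362,140)),(43,87,12)),(s,S1((443,150)),(43,50,12)),(s,S1((400,255)),(-43,50,12)),(s,S1((310,243)),(-43,87,12)),(s,S1((514,237)),(-43,2.5,23)),(s,S1((720,264)),(-43,-77.5,23)),(s,S1((740,308)),(-43,-87.5,0))],[.595,.185,1.05])
print("mon L",two(t,(181,192),s,(316,103)),"R",two(t,(402,88),s,(531,163)))
c=np.array([.595,.185]);X=np.array([.5,.866]);Y=np.array([-.866,.5])
for g in(-.0208,.0208):
    p=c+g*X-.0375*Y; q=p-.087*Y; print(g,p,q,px(t,[*q,.02]),px(s,[*q,.02]))
S=read_state();M=Rot.from_rotvec(S["tcp_rot"]).as_matrix()
for p in([.45,-.25,.25],[.45,.15,.25],[.339,.2615,.15]): print((M.T@(np.array(p)-S["position"])*1000).round(1))
E
```

```text
[ 0.    -0.    -1.   ]]
----
toolB both [0.5966 0.1843] 60.84 [ 0.7 -0.5  0.9 -1.1 -0.  -0.  -0.1  0.1  1.  -2.4 -0.9  0.5 -0.6  0.1
 -1.2 -2.3 -0.7 -1.8 -0.1  0.1 -0.  -0.8  0.5  2.2]
toolB top [0.5951 0.1851] 60.21 [-0.  -0.2 -0.1 -0.4 -0.5  0.7 -0.2  1.1  0.8 -1.2]
toolB side [0.5969 0.1838] 61.18 [-0.9  0.8 -0.5  0.3 -0.7 -2.  -0.4 -1.4  0.5  0.3  0.6 -0.8  1.2  2.2]
mon L [0.56195387 0.47580646 0.12910135] R [0.74273407 0.1036746  0.1453828 ]
-0.0208 [0.617075  0.1482372] [0.692417  0.1047372] [388.75435601 144.34094631] [484.72225644 257.05827316]
0.0208 [0.637875  0.1842628] [0.713217  0.1407628] [370.46807147 133.95240947] [486.49227694 241.57054907]
[ 3.767e+02 -2.241e+02  2.000e-01]
[ 4.728e+02 -6.124e+02  3.000e-01]
[ 391.9 -747.3  100.4]
```

```bash
python3 - <<'E'
from h import *
t=grab_frame("top");s=grab_frame("side")
g=lambda im:(255*(im/255.)**.35).astype(np.uint8)
a=g(t["image"])[90:240,160:420]; b=g(s["image"])[80:250,300:560]
a=cv2.resize(a,(780,450)); b=cv2.resize(b,(780,510))
cv2.imwrite("pics/ga.png",a[:,:,::-1]);cv2.imwrite("pics/gb.png",b[:,:,::-1])
E
```

```text
(no output)
```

View pics/ga.png

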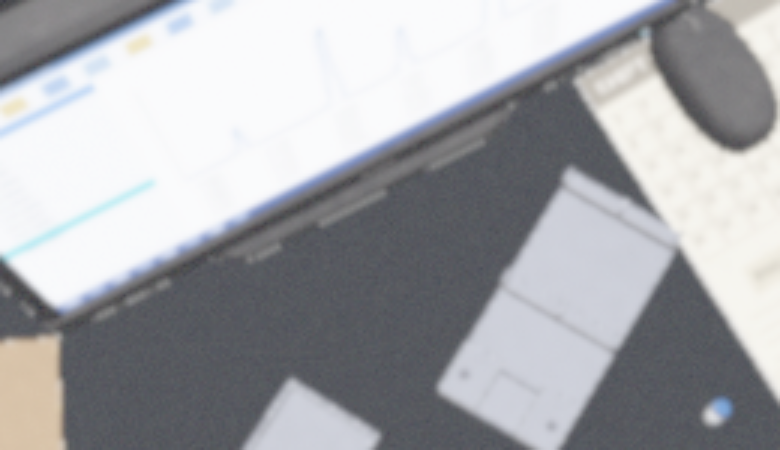

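View pics/gb.png

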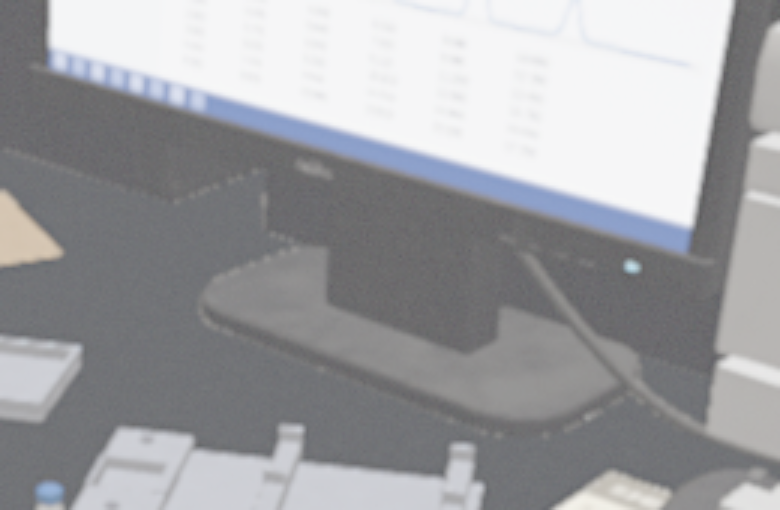

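The gamma-lifted pictures show the monitor's lower edge, top (177,198)–(392,95) and side (312,102)–(537,167). It comes about 55 mm from groove_2's centre at z ≈ 0.13. So the column goes in groove_2 with an off-centre, tilted grasp, and the spanner in groove_1.

Careful with the scale: shifts go in shares of 1000 mm and turns go in shares of 2 rad. That gives: 377 mm / 1000 = 0.377, -224 mm / 1000 = -0.224, -1.2 rad / 2 = -0.6.

Request:
{"api": "play_rows", "payload": {
  "moves": [
    [[0.377,-0.224,0],[0,0,-0.6],1],
    [[0.377,-0.224,0],[0,0,-0.6],1],
    [[0.377,-0.224,0],[0,0,-0.6],1],
    [[0.377,-0.224,0],[0,0,-0.6],1],
    [[0.377,-0.224,0],[0,0,-0.6],1],
    [[0.377,-0.224,0],[0,0,-0.6],1],
    [[0.377,-0.224,0],[0,0,-0.6],1],
    [[0.377,-0.224,0],[0,0,-0.6],1],
    [[0.377,-0.224,0],[0,0,-0.6],1],
    [[0.377,-0.224,0],[0,0,-0.6],1]
  ],
  "squeeze": 40
}}

```text
time: 1.33
position: [0.436, -0.2638, 0.2506]
tcp_rot: [2.353, 2.08, 0.0]
wrist_force: [-0.3, -0.2, -0.0]
grip_width: 0.0853
grasp_force: 0.0
```

```bash
cat > g.py <<'E'
import sys; from h import *
# args: groups x,y,z,yawdeg[,tiltdeg]  (world; tool x along yaw; tilt about tool x)
S=read_state();M=Rot.from_rotvec(S["tcp_rot"]).as_matrix();print("pos",S["position"].round(4),"yaw",np.degrees(np.arctan2(M[1,0],M[0,0])).round(1),"t",round(S["time"],2),"w",round(S["grip_width"],4),"j",S["joints"].round(2))
for a in sys.argv[1:]:
    v=[float(q) for q in a.split(",")]; y=np.radians(v[3])
    G=Rot.from_matrix(np.array([[np.cos(y),np.sin(y),0],[np.sin(y),-np.cos(y),0],[0,0,-1]]))*Rot.from_euler("x",v[4] if len(v)>4 else 0,degrees=True)
    print((M.T@(np.array(v[:3])-S["position"])*1000).round(1),(Rot.from_matrix(M).inv()*G).as_rotvec().round(4))
E
python3 g.py .43,.15,.25,147 .329,.268,.1,147
```

```text
pos [ 0.436  -0.2638  0.2506] yaw 83.0 t 1.33 w 0.0853 j [-0.67  0.24 -0.1   1.22 -0.    1.02]
[ 4.10e+02 -5.66e+01  4.00e-01] [ 3.0000e-04  9.0000e-04 -1.1175e+00]
[ 514.8 -171.4  150.2] [ 3.0000e-04  9.0000e-04 -1.1175e+00]
```

In the tool's units: 410 mm / 1000 = 0.41, -57 mm / 1000 = -0.057, -1.117 rad / 2 = -0.5585.

Request:
{"api": "play_rows", "payload": {
  "moves": [
    [[0.41,-0.057,0],[0,0,-0.5585],1],
    [[0.41,-0.057,0],[0,0,-0.5585],1],
    [[0.41,-0.057,0],[0,0,-0.5585],1],
    [[0.41,-0.057,0],[0,0,-0.5585],1],
    [[0.41,-0.057,0],[0,0,-0.5585],1],
    [[0.41,-0.057,0],[0,0,-0.5585],1],
    [[0.41,-0.057,0],[0,0,-0.5585],1],
    [[0.41,-0.057,0],[0,0,-0.5585],1],
    [[0.41,-0.057,0],[0,0,-0.5585],1],
    [[0.41,-0.057,0],[0,0,-0.5585],1]
  ]
}}

```text
time: 2.17
position: [0.4301, 0.1508, 0.2506]
tcp_rot: [0.894, 3.011, 0.001]
wrist_force: [1.3, -0.7, 0.6]
grip_width: 0.0854
grasp_force: 0.0
```

```bash
python3 g.py .329,.268,.08,147 .329,.268,.0215,147
```

```text
pos [0.4301 0.1508 0.2506] yaw 146.9 t 2.17 w 0.0854 j [ 0.2   0.14 -0.24  1.2   0.    0.78]
[148.8  42.9 170.5] [ 0.0007  0.0007 -0.0014]
[148.9  42.9 229. ] [ 0.0007  0.0007 -0.0014]
```

Request:
{"api": "play_rows", "payload": {
  "moves": [
    [[0.149,0.043,0.17],[0,0,0],0.5],
    [[0.149,0.043,0.17],[0,0,0],0.5],
    [[0.149,0.043,0.17],[0,0,0],0.5],
    [[0.149,0.043,0.17],[0,0,0],0.5],
    [[0.149,0.043,0.17],[0,0,0],0.5],
    [[0.149,0.043,0.17],[0,0,0],0.5],
    [[0.149,0.043,0.195],[0,0,0],0.5],
    [[0.149,0.043,0.215],[0,0,0],0.5],
    [[0.149,0.043,0.227],[0,0,0],0.5],
    [[0.149,0.043,0.227],[0,0,0],0.5]
  ]
}}

```text
time: 3.0
position: [0.3277, 0.2653, 0.0212]
tcp_rot: [-0.899, -3.007, 0.005]
wrist_force: [-0.0, 0.1, 0.0]
grip_width: 0.0428
grasp_force: 0.0
```

```bash
python3 - <<'E'
from h import *
s=grab_frame("side");t=grab_frame("top")
a=cv2.resize(s["image"][170:290,110:290],(540,360));b=cv2.resize(t["image"][260:380,250:370],(260,260));b=cv2.copyMakeBorder(b,0,100,0,0,cv2.BORDER_CONSTANT)
cv2.imwrite("pics/c1.png",np.hstack([a,b])[:,:,::-1])
E
python3 g.py .329,.268,.0215,147
```

```text
pos [0.3296 0.2661 0.0233] yaw 146.7 t 3.1 w 0.0427 j [ 0.53  0.3  -0.69  0.58 -0.    1.11]
[1.5 1.3 1.8] [-0.0008 -0.0003 -0.0058]
```

View pics/c1.png

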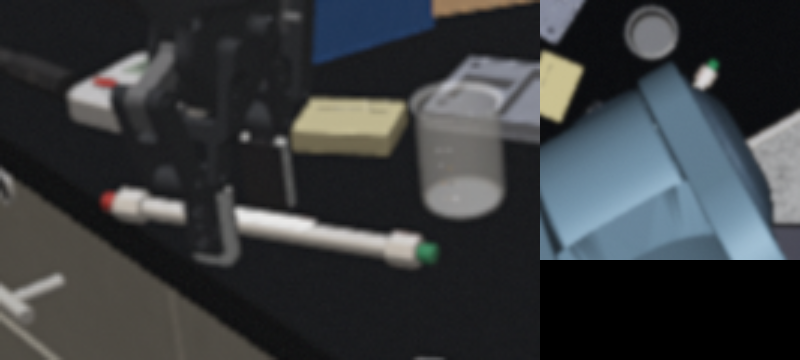

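Both fingers straddle the rod, near tip at (215,262) and far tip at (290,205), so I'm closing.

In the tool's units: -80 mm / 1000 = -0.08, -50 mm / 1000 = -0.05.

Request:
{"api": "play_rows", "payload": {
  "moves": [
    [[0,0,0.0015],[0,0,0],0],
    [[0,0,0.0015],[0,0,0],0],
    [[0,0,0.0015],[0,0,0],0],
    [[0,0,0.0015],[0,0,0],0],
    [[0,0,0.0015],[0,0,0],0],
    [[0,0,0.0015],[0,0,0],0],
    [[0,0,0.0015],[0,0,0],0],
    [[0,0,-0.02],[0,0,0],0],
    [[0,0,-0.05],[0,0,0],0],
    [[0,0,-0.08],[0,0,0],0]
  ]
}}

```text
time: 3.93
position: [0.3281, 0.2653, 0.1033]
tcp_rot: [-0.901, -3.007, 0.005]
wrist_force: [1.1, 1.0, -2.1]
grip_width: 0.0073
grasp_force: 39.4
```

```bash
cat > col.py <<'E'
from h import *
# column ends at tip colours (green, red), triangulated
t=grab_frame("top");s=grab_frame("side")
def blob(f,lo,hi,sat,roi):
    h=cv2.cvtColor(f["image"],cv2.COLOR_RGB2HSV);x,y,w,hh=roi
    m=((h[...,0]>=lo)&(h[...,0]<=hi)&(h[...,1]>sat)&(h[...,2]>50))[y:y+hh,x:x+w].astype(np.uint8)
    n,l,st,c=cv2.connectedComponentsWithStats(m)
    return [(tuple((c[i]+[x,y]).round(1)),int(st[i,4])) for i in range(1,n) if st[i,4]>8]
print("top g",blob(t,45,80,110,(200,100,230,280)),"r",blob(t,0,8,110,(200,100,230,280)))
print("side g",blob(s,45,80,110,(80,120,420,200)),"r",blob(s,0,8,110,(80,120,420,200)))
E
python3 col.py; python3 g.py .329,.268,.1,147
```

```text
top g [((np.float64(333.0), np.float64(289.4)), 24)] r []
side g [((np.float64(247.1), np.float64(196.1)), 35)] r [((np.float64(92.1), np.float64(158.1)), 45), ((np.float64(135.3), np.float64(181.5)), 24), ((np.float64(144.5), np.float64(197.1)), 11)]
pos [0.3325 0.2679 0.1071] yaw 146.7 t 4.03 w 0.0067 j [ 0.53  0.18 -0.58  0.8  -0.    1.11]
[ 3.  -1.9  7.1] [ 0.0067  0.0035 -0.0059]
```

```bash
python3 g.py .52,.22,.105,150.5,-12; python3 - <<'E'
from col import *
for n in("top0","side0"):
    f={"image":cv2.imread(f"pics/{n}.png")[:,:,::-1].copy()}
    r=(265,270,80,110) if n=="top0" else (130,220,140,50)
    print(n,"g",blob(f,45,80,110,r),"r",blob(f,0,8,110,r))
E
```

```text
pos [0.3325 0.2679 0.1071] yaw 146.7 t 4.03 w 0.0067 j [ 0.53  0.18 -0.58  0.8  -0.    1.11]
[-182.9   63.     3.2] [-0.2028  0.0107 -0.0663]
top g [((np.float64(331.5), np.float64(286.9)), 21)] r []
side g [((np.float64(246.9), np.float64(198.7)), 32)] r [((np.float64(92.1), np.float64(158.1)), 45), ((np.float64(135.5), np.float64(184.0)), 22), ((np.float64(144.5), np.float64(197.1)), 11)]
top0 g [((np.float64(329.7), np.float64(288.8)), 19)] r [((np.float64(279.8), np.float64(363.4)), 13)]
side0 g [((np.float64(252.4), np.float64(253.9)), 34)] r [((np.float64(145.0), np.float64(236.6)), 21)]
```

In the tool's units: -183 mm / 1000 = -0.183, -135 mm / 1000 = -0.135, -0.18 rad / 2 = -0.09.

Request:
{"api": "play_rows", "payload": {
  "moves": [
    [[-0.03,0.01,0],[-0.015,0,-0.005],0],
    [[-0.065,0.022,0.001],[-0.035,0,-0.01],0],
    [[-0.1,0.034,0.002],[-0.055,0,-0.015],0],
    [[-0.135,0.046,0.002],[-0.075,0.005,-0.0225],0],
    [[-0.165,0.057,0.003],[-0.09,0.005,-0.03],0],
    [[-0.183,0.063,0.003],[-0.1015,0.005,-0.033],0],
    [[-0.183,0.063,0.003],[-0.1015,0.005,-0.033],0],
    [[-0.183,0.063,0.003],[-0.1015,0.005,-0.033],0],
    [[-0.183,0.063,0.003],[-0.1015,0.005,-0.033],0],
    [[-0.183,0.063,0.003],[-0.1015,0.005,-0.033],0]
  ]
}}

```text
time: 4.97
position: [0.515, 0.2185, 0.0989]
tcp_rot: [0.785, 2.98, 0.302]
wrist_force: [-0.2, -1.1, -1.6]
grip_width: 0.0071
grasp_force: 39.4
```

```bash
cat > c2.py <<'E'
from col import *
g0=two(t,(329.7,288.8),s,(252.4,253.9));r0=two(t,(279.8,363.4),s,(145,236.6))
g=two(t,blob(t,45,80,110,(200,100,230,280))[0][0],s,blob(s,45,80,110,(80,120,420,200))[0][0])
S=read_state();M=Rot.from_rotvec(S["tcp_rot"]).as_matrix()
print("init mid",(g0+r0)/2,"half",np.linalg.norm(g0-r0)/2,"tip in tool frame mm",M.T@(g-S["position"])*1000,g)
E
python3 c2.py; python3 g.py .62,.2,.1,150.5,-12
```

```text
top g [((np.float64(230.4), np.float64(350.2)), 13)] r [((np.float64(308.3), np.float64(263.5)), 24), ((np.float64(215.9), np.float64(365.1)), 18)]
side g [((np.float64(395.6), np.float64(198.7)), 35)] r [((np.float64(92.1), np.float64(158.1)), 45), ((np.float64(273.3), np.float64(185.7)), 24), ((np.float64(144.5), np.float64(197.1)), 11)]
init mid [0.33682441 0.26362784 0.00698362] half 0.08459988589744245 tip in tool frame mm [100.38127208  49.42967674  26.57361511] [0.45466374 0.31500458 0.08402576]
pos [0.5157 0.2188 0.0997] yaw 150.6 t 5.07 w 0.0075 j [ 0.21  0.33 -0.41  0.69  0.15  0.73]
[-100.1   34.3    6.3] [-0.0075 -0.0046 -0.    ]
```

```bash
cat > c3.py <<'E'
from h import *
import contextlib,io
with contextlib.redirect_stdout(io.StringIO()): from col import blob,t,s
a=blob(t,0,8,110,(250,140,180,180));b=blob(s,0,8,110,(200,120,300,160));print(a,b, blob(s,45,80,110,(200,120,320,160)))
r=two(t,a[0][0],s,b[0][0]);S=read_state();M=Rot.from_rotvec(S["tcp_rot"]).as_matrix()
print("red",r,"in tool mm",(M.T@(r-S["position"])*1000).round(1),"mid",r-.0846*M[:,0],"pos",S["position"])
E
python3 c3.py
```

```text
[((np.float64(308.4), np.float64(263.0)), 22)] [((np.float64(274.0), np.float64(185.3)), 27)] [((np.float64(396.3), np.float64(197.8)), 34)]
red [0.44946608 0.2581004  0.08604229] in tool mm [77.5 -1.6 14.4] mid [0.52313021 0.21649913 0.08574113] pos [0.51639203 0.21883405 0.1001574 ]
```

```bash
python3 g.py .6312,.1855,.07,150.5,-12
```

```text
pos [0.5164 0.2188 0.1002] yaw 150.5 t 5.17 w 0.0072 j [ 0.21  0.33 -0.41  0.69  0.15  0.73]
[-116.5   20.9   34.7] [-0.0067 -0.0036  0.    ]
```

In the tool's units: -116 mm / 1000 = -0.116, -105 mm / 1000 = -0.105.

Request:
{"api": "play_rows", "payload": {
  "moves": [
    [[-0.025,0.005,0.007],[0,0,0],0],
    [[-0.055,0.01,0.016],[0,0,0],0],
    [[-0.085,0.015,0.025],[0,0,0],0],
    [[-0.105,0.019,0.031],[0,0,0],0],
    [[-0.116,0.021,0.035],[0,0,0],0],
    [[-0.116,0.021,0.035],[0,0,0],0],
    [[-0.116,0.021,0.035],[0,0,0],0],
    [[-0.116,0.021,0.035],[0,0,0],0],
    [[-0.116,0.021,0.035],[0,0,0],0]
  ]
}}

```text
time: 5.92
position: [0.6305, 0.1858, 0.0701]
tcp_rot: [0.784, 2.977, 0.304]
wrist_force: [-0.1, -0.7, -2.1]
grip_width: 0.0073
grasp_force: 39.5
```

```bash
python3 g.py .6312,.1855,.036,150.5,-12; python3 c3.py;python3 - <<'E'
from h import *
s=grab_frame("side")
cv2.imwrite("pics/p1.png",cv2.resize(s["image"][80:320,250:570],(800,600))[:,:,::-1])
E
```

```text
pos [0.6305 0.1858 0.0701] yaw 150.5 t 5.92 w 0.0073 j [ 0.12  0.54 -0.16  0.75  0.17  0.64]
[-0.9 -6.8 33.4] [-0.0066 -0.0039 -0.0002]
[((np.float64(327.8), np.float64(202.7)), 9)] [((np.float64(361.5), np.float64(205.3)), 35)] [((np.float64(486.9), np.float64(218.4)), 29)]
red [0.5646734  0.22453113 0.05545008] in tool mm [76.6 -1.9 15. ] mid [0.63832391 0.1829056  0.05517106] pos [0.63085065 0.18574075 0.07024565]
```

View pics/p1.png

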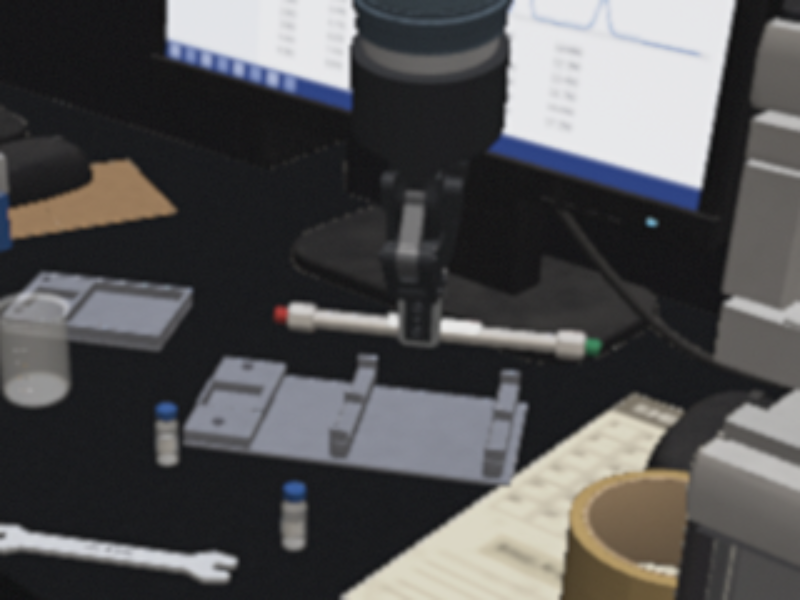

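The column hangs level over the back groove, red tip at (281,314), and the gripper is clear of the monitor. I'll lower it.

In the tool's units: 33 mm / 1000 = 0.033, 30 mm / 1000 = 0.03.

Request:
{"api": "play_rows", "payload": {
  "moves": [
    [[0,-0.0015,0.008],[0,0,0],0],
    [[0,-0.003,0.016],[0,0,0],0],
    [[-0.001,-0.005,0.024],[0,0,0],0],
    [[-0.001,-0.006,0.03],[0,0,0],0],
    [[-0.001,-0.007,0.033],[0,0,0],0],
    [[-0.001,-0.007,0.033],[0,0,0],0],
    [[-0.001,-0.007,0.033],[0,0,0],0]
  ]
}}

```text
time: 6.65
position: [0.6317, 0.1847, 0.0365]
tcp_rot: [0.785, 2.977, 0.305]
wrist_force: [-3.7, -1.4, 8.0]
grip_width: 0.0075
grasp_force: 40.5
```

```bash
python3 g.py .6312,.1855,.0345,150.5,-12; python3 c3.py
```

```text
pos [0.6317 0.1847 0.0365] yaw 150.5 t 6.65 w 0.0075 j [ 0.11  0.58 -0.19  0.68  0.17  0.64]
[0.8 0.  2.1] [-0.0063 -0.0043 -0.0013]
[] [((np.float64(362.5), np.float64(226.5)), 22)] [((np.float64(485.5), np.float64(240.6)), 35)]Traceback (most recent call last):
  File "c3.py", line 5, in <module>
    r=two(t,a[0][0],s,b[0][0]);S=read_state();M=Rot.from_rotvec(S["tcp_rot"]).as_matrix()
            ~^^^
IndexError: list index out of range
```

Contact on the bars (8 N), so I'm releasing.

In the tool's units: -120 mm / 1000 = -0.12, -80 mm / 1000 = -0.08, 0.2 rad / 2 = 0.1.

Request:
{"api": "play_rows", "payload": {
  "moves": [
    [[0,0,0],[0,0,0],0.3],
    [[0,0,0],[0,0,0],0.3],
    [[0,0,0],[0,0,0],0.3],
    [[0,0,0],[0,0,0],0.3],
    [[0,0,-0.01],[0,0,0],0.3],
    [[0,0,-0.03],[0,0,0],0.3],
    [[0,0,-0.06],[0,0,0],0.3],
    [[0,-0.04,-0.07],[0,0,0],0.35],
    [[0,-0.08,-0.08],[0.05,0,0],0.4],
    [[0,-0.12,-0.08],[0.1,0,0],0.5]
  ]
}}

```text
time: 7.58
position: [0.5668, 0.0659, 0.0936]
tcp_rot: [0.801, 3.037, 0.001]
wrist_force: [0.7, -0.4, -0.6]
grip_width: 0.0422
grasp_force: 0.0
```

```bash
python3 g.py .44,.0995,.08,150.3; python3 - <<'E'
from h import *
import contextlib,io
with contextlib.redirect_stdout(io.StringIO()): from col import blob,t,s
for n,l,h in(("g",45,80),("r",0,8)):
    b=blob(s,l,h,110,(320,180,200,90));a=blob(t,l,h,110,(300,110,100,130));print(n,a,b,[ray(s,*q[0],.0207) for q in b],[ray(t,*q[0],.0207) for q in a])
E
```

```text
pos [0.5668 0.0659 0.0936] yaw 150.4 t 7.58 w 0.0422 j [ 0.    0.46 -0.21  0.9   0.    0.52]
[126.9 -33.4  13.4] [0.0008 0.0007 0.0023]
g [] [((np.float64(485.7), np.float64(240.4)), 35)] [array([0.71304462, 0.14284284, 0.0207    ])] []
r [] [((np.float64(362.8), np.float64(226.5)), 22)] [array([0.56721305, 0.22684526, 0.0207    ])] []
```

Column placed: its mid, measured in the side view's carrier frame, is at about (21.7, -37.4). Next is the spanner.

In the tool's units: 127 mm / 1000 = 0.127, 120 mm / 1000 = 0.12.

Request:
{"api": "play_rows", "payload": {
  "moves": [
    [[0.03,-0.008,0.003],[0,0,0],0.4],
    [[0.065,-0.017,0.007],[0,0,0],0.38],
    [[0.1,-0.026,0.01],[0,0,0],0.38],
    [[0.12,-0.032,0.013],[0,0,0],0.38],
    [[0.127,-0.033,0.025],[0,0,0],0.38],
    [[0.127,-0.033,0.04],[0,0,0],0.38],
    [[0.127,-0.033,0.04],[0,0,0],0.38],
    [[0.127,-0.033,0.04],[0,0,0],0.38],
    [[0.127,-0.033,0.04],[0,0,0],0.38]
  ]
}}

```text
time: 8.43
position: [0.441, 0.1025, 0.0514]
tcp_rot: [-0.8, -3.037, -0.007]
wrist_force: [-0.4, 0.3, 0.3]
grip_width: 0.0321
grasp_force: 0.0
```

```bash
python3 g.py .44,.0995,.024,150.3;python3 - <<'E'
from h import *
s=grab_frame("side")
cv2.imwrite("pics/p2.png",cv2.resize(s["image"][200:350,230:400],(680,600))[:,:,::-1])
E
```

```text
pos [0.441  0.1025 0.0514] yaw 150.5 t 8.43 w 0.0321 j [ 0.08  0.31 -0.59  0.68  0.    0.6 ]
[-0.6 -3.2 27.4] [ 0.0043 -0.0021  0.0031]
```

View pics/p2.png

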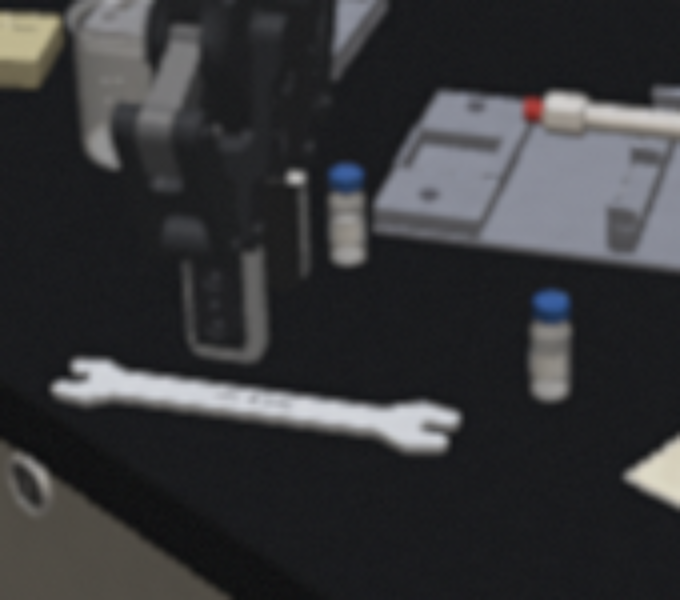

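The fingers hover over the spanner's mid, near tip at (228,355), clear of the vial at (347,215). I'll lower them, correcting tool y by -3 mm.

In the tool's units: 31 mm / 1000 = 0.031, 29 mm / 1000 = 0.029.

Request:
{"api": "play_rows", "payload": {
  "moves": [
    [[0,-0.003,0.008],[0,0,0],0.38],
    [[0,-0.003,0.016],[0,0,0],0.38],
    [[0,-0.003,0.022],[0,0,0],0.38],
    [[0,-0.003,0.026],[0,0,0],0.38],
    [[0,-0.003,0.029],[0,0,0],0.38],
    [[0,-0.003,0.031],[0,0,0],0.38],
    [[0,-0.003,0.031],[0,0,0],0.38],
    [[0,-0.003,0.031],[0,0,0],0.38]
  ]
}}

```text
time: 9.15
position: [0.4383, 0.0998, 0.0195]
tcp_rot: [-0.8, -3.036, -0.006]
wrist_force: [1.3, -0.3, -0.5]
grip_width: 0.0324
grasp_force: 0.0
```

```bash
python3 g.py .44,.0995,.0185,150.3;python3 - <<'E'
from h import *
s=grab_frame("side")
cv2.imwrite("pics/p3.png",cv2.resize(s["image"][240:340,230:370],(700,500))[:,:,::-1])
E
```

```text
pos [0.4383 0.0998 0.0195] yaw 150.5 t 9.15 w 0.0324 j [ 0.08  0.35 -0.63  0.59  0.    0.59]
[-1.6  0.5  1. ] [ 0.003  -0.0034  0.0032]
```

View pics/p3.png

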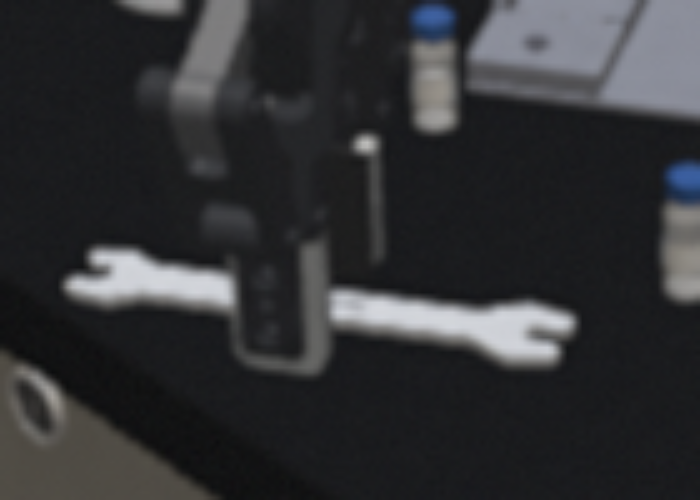

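The fingers straddle the spanner with no table contact yet. I'll lower another 2 mm and close.

In the tool's units: 2 mm / 1000 = 0.002, -1 mm / 1000 = -0.001.

Request:
{"api": "play_rows", "payload": {
  "moves": [
    [[-0.001,0,0.001],[0,0,0],0.38],
    [[-0.001,0,0.002],[0,0,0],0.38],
    [[-0.001,0,0.002],[0,0,0],0.38],
    [[-0.001,0,0.002],[0,0,0],0.1],
    [[-0.001,0,0.002],[0,0,0],0.1],
    [[-0.001,0,0.002],[0,0,0],0.1],
    [[-0.001,0,0.002],[0,0,0],0.1],
    [[-0.001,0,0.002],[0,0,0],0.1]
  ]
}}

```text
time: 9.87
position: [0.4406, 0.0987, 0.0193]
tcp_rot: [0.801, 3.037, 0.005]
wrist_force: [-2.9, -1.3, 15.8]
grip_width: 0.019
grasp_force: 41.3
```

In the tool's units: -110 mm / 1000 = -0.11, 100 mm / 1000 = 0.1.

Request:
{"api": "play_rows", "payload": {
  "moves": [
    [[0,0,-0.01],[0,0,0],0.1],
    [[0,0,-0.03],[0,0,0],0.1],
    [[0,0,-0.055],[0,0,0],0.1],
    [[0,0,-0.075],[0,0,0],0.1],
    [[-0.03,0.022,-0.075],[0,0,0],0.1],
    [[-0.06,0.044,-0.075],[0,0,0],0.1],
    [[-0.09,0.066,-0.075],[0,0,0],0.1],
    [[-0.11,0.085,-0.075],[0,0,0],0.1],
    [[-0.11,0.1,-0.075],[0,0,0],0.1],
    [[-0.11,0.1,-0.075],[0,0,0],0.1]
  ]
}}

```text
time: 10.7
position: [0.5872, 0.1334, 0.0925]
tcp_rot: [-0.799, -3.038, -0.009]
wrist_force: [-0.4, 0.7, -0.7]
grip_width: 0.0184
grasp_force: 39.2
```

```bash
python3 g.py .6184,.1485,.06,150.5
```

```text
pos [0.5872 0.1334 0.0925] yaw 150.5 t 10.7 w 0.0184 j [ 0.12  0.52 -0.12  0.93  0.01  0.63]
[-19.8  28.3  32.6] [ 0.0056 -0.0015  0.0007]
```

In the tool's units: 33 mm / 1000 = 0.033, 28 mm / 1000 = 0.028.

Request:
{"api": "play_rows", "payload": {
  "moves": [
    [[-0.01,0.014,0.005],[0,0,0],0.1],
    [[-0.02,0.028,0.015],[0,0,0],0.1],
    [[-0.02,0.028,0.025],[0,0,0],0.1],
    [[-0.02,0.028,0.033],[0,0,0],0.1],
    [[-0.02,0.028,0.033],[0,0,0],0.1],
    [[-0.02,0.028,0.033],[0,0,0],0.1],
    [[-0.02,0.028,0.033],[0,0,0],0.1]
  ]
}}

```text
time: 11.28
position: [0.6145, 0.146, 0.0597]
tcp_rot: [-0.8, -3.035, -0.005]
wrist_force: [-0.2, -0.6, -1.2]
grip_width: 0.0183
grasp_force: 39.2
```

```bash
python3 g.py .6184,.1485,.036,150.5;python3 - <<'E'
from h import *
s=grab_frame("side")
cv2.imwrite("pics/p4.png",cv2.resize(s["image"][170:330,290:530],(780,520))[:,:,::-1])
E
```

```text
pos [0.6145 0.146  0.0597] yaw 150.5 t 11.28 w 0.0183 j [ 0.13  0.6  -0.06  0.91  0.    0.65]
[-2.3  4.  23.7] [ 0.0025 -0.0038 -0.0006]
```

View pics/p4.png

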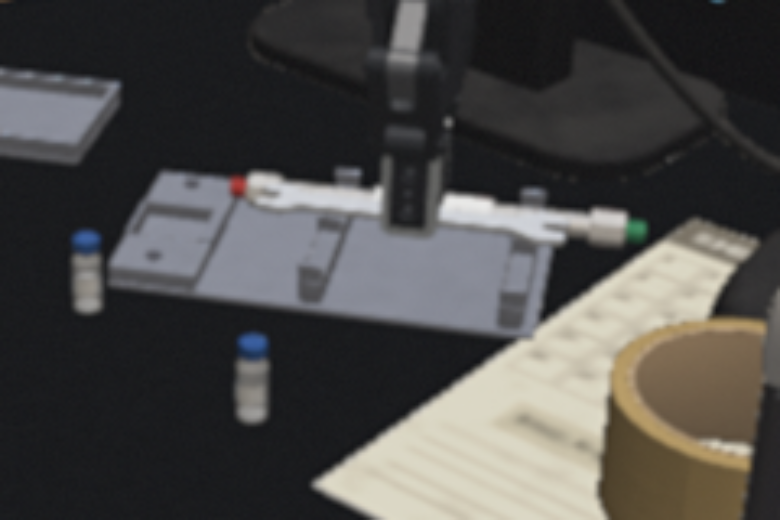

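The spanner is level above the front groove and the column lies in the back groove, red tip at (238,186). I'll lower the spanner.

In the tool's units: 24 mm / 1000 = 0.024, 20 mm / 1000 = 0.02.

Request:
{"api": "play_rows", "payload": {
  "moves": [
    [[-0.001,0.002,0.005],[0,0,0],0.1],
    [[-0.002,0.004,0.01],[0,0,0],0.1],
    [[-0.002,0.004,0.016],[0,0,0],0.1],
    [[-0.002,0.004,0.02],[0,0,0],0.1],
    [[-0.002,0.004,0.024],[0,0,0],0.1],
    [[-0.002,0.004,0.024],[0,0,0],0.1],
    [[-0.002,0.004,0.024],[0,0,0],0.1]
  ]
}}

```text
time: 11.92
position: [0.6189, 0.149, 0.0354]
tcp_rot: [-0.8, -3.035, -0.006]
wrist_force: [-1.3, -0.9, 1.6]
grip_width: 0.0184
grasp_force: 39.4
```

```bash
python3 g.py .6184,.1485,.036,150.5
```

```text
pos [0.6189 0.149  0.0354] yaw 150.5 t 11.92 w 0.0184 j [ 0.13  0.64 -0.08  0.86  0.    0.65]
[ 0.2 -0.7 -0.6] [ 0.0028 -0.0035 -0.0003]
```

In the tool's units: 75 mm / 1000 = 0.075, -70 mm / 1000 = -0.07.

Request:
{"api": "play_rows", "payload": {
  "moves": [
    [[0,0,0.001],[0,0,0],0.1],
    [[0,0,0.001],[0,0,0],0.38],
    [[0,0,0.001],[0,0,0],0.38],
    [[0,0,0.001],[0,0,0],0.38],
    [[0,0,0.001],[0,0,0],0.38],
    [[0,0,-0.01],[0,0,0],0.38],
    [[0,0,-0.035],[0,0,0],0.38],
    [[0,-0.01,-0.07],[0,0,0],0.38],
    [[0.035,-0.025,-0.07],[0,0,0],0.38],
    [[0.075,-0.035,-0.07],[0,0,0],0.38]
  ]
}}

```text
time: 12.75
position: [0.5415, 0.1547, 0.1098]
tcp_rot: [0.803, 3.029, 0.012]
wrist_force: [-0.8, 0.5, -0.5]
grip_width: 0.0325
grasp_force: 0.0
```

```bash
python3 g.py .488,.1793,.08,150.5;python3 - <<'E'
from h import *
s=grab_frame("side");t=grab_frame("top")
print(px(s,[.6184,.1485,.02]))
h=cv2.cvtColor(s["image"],cv2.COLOR_RGB2HSV); print([ray(s,*c,.0305) for c in [(316.1,243.7)]])
cv2.imwrite("pics/p5.png",np.vstack([cv2.resize(s["image"][190:290,300:500],(600,300)),cv2.resize(t["image"][130:255,280:430],(600,500))[:300]])[:,:,::-1])
E
```

```text
pos [0.5415 0.1547 0.1098] yaw 150.3 t 12.75 w 0.0325 j [ 0.16  0.43 -0.22  0.91  0.    0.68]
[58.8 -5.4 29.4] [ 0.0093  0.0053 -0.0035]
[417.55235091 248.61955598]
[array([0.48888568, 0.18032764, 0.0305    ])]
```

View pics/p5.png

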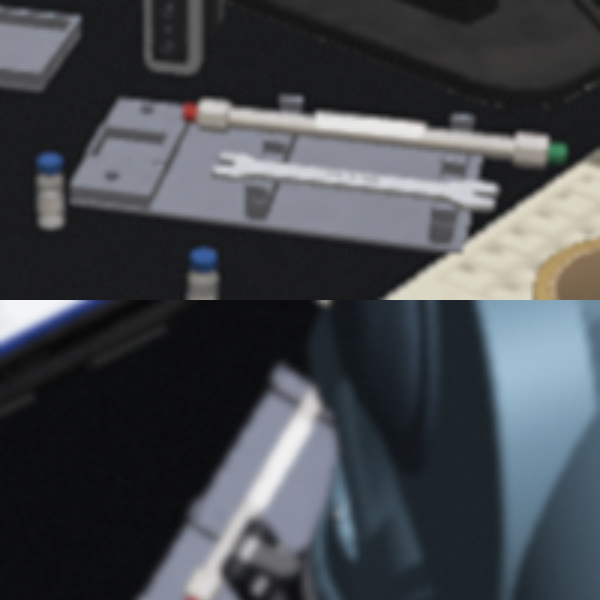

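Both lie in their grooves: the spanner spans 213–497, centred at 355, and the bars are centred at about 356. Now vial A at side (316,244).

In the tool's units: 59 mm / 1000 = 0.059, 50 mm / 1000 = 0.05.

Request:
{"api": "play_rows", "payload": {
  "moves": [
    [[0.025,-0.002,0],[0,0,0],0.38],
    [[0.05,-0.005,0],[0,0,0],0.36],
    [[0.059,-0.005,0.015],[0,0,0],0.36],
    [[0.059,-0.005,0.029],[0,0,0],0.36],
    [[0.059,-0.005,0.029],[0,0,0],0.36],
    [[0.059,-0.005,0.029],[0,0,0],0.36],
    [[0.059,-0.005,0.029],[0,0,0],0.36]
  ],
  "squeeze": 20
}}

```text
time: 13.43
position: [0.4838, 0.1801, 0.0777]
tcp_rot: [-0.8, -3.037, -0.007]
wrist_force: [0.1, -0.7, -0.3]
grip_width: 0.0309
grasp_force: 0.0
```

```bash
python3 g.py .488,.1793,.034,150.5
```

```text
pos [0.4838 0.1801 0.0777] yaw 150.5 t 13.43 w 0.0309 j [ 0.23  0.38 -0.39  0.8   0.    0.75]
[-4.2  1.2 43.7] [ 0.0038 -0.0023 -0.0006]
```

In the tool's units: 43 mm / 1000 = 0.043, 38 mm / 1000 = 0.038.

Request:
{"api": "play_rows", "payload": {
  "moves": [
    [[-0.004,0.001,0.014],[0,0,0],0.36],
    [[-0.004,0.001,0.028],[0,0,0],0.36],
    [[-0.004,0.001,0.038],[0,0,0],0.36],
    [[-0.004,0.001,0.043],[0,0,0],0.36],
    [[-0.004,0.001,0.043],[0,0,0],0.36],
    [[-0.004,0.001,0.043],[0,0,0],0],
    [[-0.004,0.001,0.043],[0,0,0],0],
    [[-0.004,0.001,0.043],[0,0,0],0],
    [[-0.004,0.001,0.043],[0,0,0],0]
  ]
}}

```text
time: 14.18
position: [0.4873, 0.1793, 0.0345]
tcp_rot: [-0.8, -3.037, -0.007]
wrist_force: [-0.4, 0.8, -0.4]
grip_width: 0.0104
grasp_force: 20.3
```

```bash
python3 g.py .5347,.2197,.08,150.5
```

```text
pos [0.4873 0.1793 0.0345] yaw 150.5 t 14.18 w 0.0104 j [ 0.23  0.44 -0.43  0.7   0.    0.74]
[-21.3  58.7 -45.4] [ 0.0039 -0.0023 -0.0003]
```

In the tool's units: 59 mm / 1000 = 0.059, 48 mm / 1000 = 0.048.

Request:
{"api": "play_rows", "payload": {
  "moves": [
    [[0,0,-0.012],[0,0,0],0],
    [[0,0,-0.03],[0,0,0],0],
    [[0,0.005,-0.045],[0,0,0],0],
    [[-0.01,0.025,-0.045],[0,0,0],0],
    [[-0.02,0.048,-0.045],[0,0,0],0],
    [[-0.021,0.059,-0.045],[0,0,0],0],
    [[-0.021,0.059,-0.045],[0,0,0],0],
    [[-0.021,0.059,-0.045],[0,0,0],0],
    [[-0.021,0.059,-0.045],[0,0,0],0]
  ]
}}

```text
time: 14.93
position: [0.5332, 0.2195, 0.0787]
tcp_rot: [-0.8, -3.035, -0.004]
wrist_force: [-0.7, -0.8, -0.3]
grip_width: 0.0104
grasp_force: 20.3
```

```bash
cat > v.py <<'E'
from h import *
s=grab_frame("side");hs=cv2.cvtColor(s["image"],cv2.COLOR_RGB2HSV);m=((hs[...,0]>100)&(hs[...,0]<125)&(hs[...,1]>110)&(hs[...,2]>60)).astype(np.uint8)
m[:195]=0;m[310:]=0;m[:,:250]=0;m[:,410:]=0
n,l,st,c=cv2.connectedComponentsWithStats(m)
for i in range(1,n):
    if st[i,4]>10: print(c[i].round(1),st[i],[ray(s,*c[i],z).round(4) for z in(.0305,.0345)])
E
python3 v.py;python3 g.py .5347,.2197,.0388,150.5
```

```text
[367.5 275.6] [363 272  10   8  66] [array([0.5304, 0.0879, 0.0305]), array([0.5284, 0.082 , 0.0345])]
pos [0.5331 0.2194 0.0787] yaw 150.5 t 14.98 w 0.0106 j [ 0.28  0.49 -0.21  0.87  0.    0.79]
[-1.4  1.  39.9] [ 0.0019 -0.0041 -0.0006]
```

In the tool's units: 40 mm / 1000 = 0.04, 38 mm / 1000 = 0.038.

Request:
{"api": "play_rows", "payload": {
  "moves": [
    [[-0.001,0.001,0.012],[0,0,0],0],
    [[-0.001,0.001,0.024],[0,0,0],0],
    [[-0.001,0.001,0.033],[0,0,0],0],
    [[-0.001,0.001,0.038],[0,0,0],0],
    [[-0.001,0.001,0.04],[0,0,0],0],
    [[-0.001,0.001,0.04],[0,0,0],0],
    [[-0.001,0.001,0.04],[0,0,0],0]
  ]
}}

```text
time: 15.57
position: [0.5356, 0.2205, 0.0392]
tcp_rot: [-0.8, -3.036, -0.006]
wrist_force: [0.1, -0.1, -0.5]
grip_width: 0.0103
grasp_force: 20.3
```

Release (0.7 mm lower) and retreat straight up.

In the tool's units: -70 mm / 1000 = -0.07, -60 mm / 1000 = -0.06.

Request:
{"api": "play_rows", "payload": {
  "moves": [
    [[0,0,0.0008],[0,0,0],0],
    [[0,0,0.0008],[0,0,0],0],
    [[0,0,0.0008],[0,0,0],0.3],
    [[0,0,0.0008],[0,0,0],0.3],
    [[0,0,0.0008],[0,0,0],0.3],
    [[0,0,0.0008],[0,0,0],0.3],
    [[0,0,-0.015],[0,0,0],0.3],
    [[0,0,-0.035],[0,0,0],0.3],
    [[0,0,-0.06],[0,0,0],0.5],
    [[0.015,-0.025,-0.07],[0,0,0],1]
  ]
}}

```text
time: 16.4
position: [0.5167, 0.2081, 0.1128]
tcp_rot: [0.797, 3.031, 0.015]
wrist_force: [1.1, 0.7, 0.8]
grip_width: 0.0488
grasp_force: 0.0
```

```bash
python3 v.py; python3 g.py .432,.2713,.11,150.5
```

```text
[343.4 222.2] [340 220   8   6  41] [array([0.5396, 0.2291, 0.0305]), array([0.5376, 0.2217, 0.0345])]
[367.5 275.6] [363 272  10   8  67] [array([0.5303, 0.0879, 0.0305]), array([0.5284, 0.0819, 0.0345])]
pos [0.5082 0.2046 0.1122] yaw 150.5 t 16.45 w 0.056 j [ 0.27  0.4  -0.25  0.92  0.    0.78]
[99.2 20.5  2.4] [ 0.0031 -0.0017 -0.0002]
```

Vial A stands upright in the pocket. Now the beaker.

In the tool's units: 99 mm / 1000 = 0.099, 85 mm / 1000 = 0.085.

Request:
{"api": "play_rows", "payload": {
  "moves": [
    [[0.025,0.005,0],[0,0,0],1],
    [[0.06,0.012,0],[0,0,0],1],
    [[0.085,0.018,0],[0,0,0],1],
    [[0.099,0.02,0],[0,0,0],1],
    [[0.099,0.02,0],[0,0,0],1],
    [[0.099,0.02,0],[0,0,0],1],
    [[0.099,0.02,0],[0,0,0],1],
    [[0.099,0.02,0],[0,0,0],1]
  ]
}}

```text
time: 17.12
position: [0.4351, 0.2715, 0.1093]
tcp_rot: [-0.802, -3.036, -0.006]
wrist_force: [0.2, -0.4, 0.8]
grip_width: 0.0853
grasp_force: 0.0
```

```bash
python3 g.py .432,.2713,.045,150.5
```

```text
pos [0.4351 0.2715 0.1093] yaw 150.4 t 17.12 w 0.0853 j [ 0.43  0.34 -0.35  0.87  0.    0.95]
[ 2.4 -1.9 64.3] [ 0.0034 -0.0024 -0.0017]
```

Request:
{"api": "play_rows", "payload": {
  "moves": [
    [[0.002,-0.002,0.015],[0,0,0],1],
    [[0.002,-0.002,0.032],[0,0,0],1],
    [[0.002,-0.002,0.05],[0,0,0],1],
    [[0.002,-0.002,0.064],[0,0,0],1],
    [[0.002,-0.002,0.064],[0,0,0],1],
    [[0.002,-0.002,0.064],[0,0,0],0.7],
    [[0.002,-0.002,0.064],[0,0,0],0.5],
    [[0.002,-0.002,0.064],[0,0,0],0.3],
    [[0.002,-0.002,0.064],[0,0,0],0.3],
    [[0.002,-0.002,0.064],[0,0,0],0.3]
  ]
}}

```text
time: 17.95
position: [0.4323, 0.272, 0.0465]
tcp_rot: [-0.801, -3.038, -0.008]
wrist_force: [0.8, 0.3, 3.7]
grip_width: 0.0423
grasp_force: 20.1
```

```bash
python3 - <<'E'
import numpy as np
for c,a in((np.array([.4845,.358]),58.6),):
    r=np.radians(a);Y=np.array([-np.sin(r),np.cos(r)]);print(c-.018*Y,c+.031*Y)
E
python3 g.py .4999,.3486,.1,150.5
```

```text
[0.49986391 0.34862183] [0.45803993 0.3741513 ]
pos [0.4323 0.272  0.0465] yaw 150.5 t 17.95 w 0.0423 j [ 0.43  0.41 -0.44  0.72  0.    0.95]
[-21.  100.2 -53. ] [ 0.0051 -0.0015 -0.0005]
```

Request:
{"api": "play_rows", "payload": {
  "moves": [
    [[0,0,-0.01],[0,0,0],0.3],
    [[0,0,-0.028],[0,0,0],0.3],
    [[0,0.005,-0.043],[0,0,0],0.3],
    [[-0.006,0.03,-0.043],[0,0,0],0.3],
    [[-0.013,0.06,-0.043],[0,0,0],0.3],
    [[-0.019,0.085,-0.043],[0,0,0],0.3],
    [[-0.021,0.1,-0.043],[0,0,0],0.3],
    [[-0.021,0.1,-0.043],[0,0,0],0.3],
    [[-0.021,0.1,-0.043],[0,0,0],0.3],
    [[-0.021,0.1,-0.043],[0,0,0],0.3]
  ]
}}

```text
time: 18.78
position: [0.4978, 0.3474, 0.0886]
tcp_rot: [-0.799, -3.035, -0.004]
wrist_force: [0.2, 0.0, -0.5]
grip_width: 0.0421
grasp_force: 20.5
```

```bash
python3 g.py .4999,.3486,.0515,150.5
```

```text
pos [0.4978 0.3474 0.0886] yaw 150.5 t 18.78 w 0.0421 j [ 0.5   0.53 -0.11  0.93  0.    1.02]
[-1.4  2.1 37.1] [ 0.0017 -0.0038 -0.0003]
```

In the tool's units: 37 mm / 1000 = 0.037, 36 mm / 1000 = 0.036.

Request:
{"api": "play_rows", "payload": {
  "moves": [
    [[-0.001,0.002,0.012],[0,0,0],0.3],
    [[-0.001,0.002,0.023],[0,0,0],0.3],
    [[-0.001,0.002,0.031],[0,0,0],0.3],
    [[-0.001,0.002,0.036],[0,0,0],0.3],
    [[-0.001,0.002,0.037],[0,0,0],0.3],
    [[-0.001,0.002,0.037],[0,0,0],0.3],
    [[-0.001,0.002,0.037],[0,0,0],0.3]
  ]
}}

```text
time: 19.37
position: [0.5002, 0.3492, 0.0511]
tcp_rot: [-0.8, -3.035, -0.005]
wrist_force: [0.3, 0.1, -0.3]
grip_width: 0.0421
grasp_force: 20.5
```

Lower 1 mm, open wide slowly, go straight up, then head for vial B.

Request:
{"api": "play_rows", "payload": {
  "moves": [
    [[0,0,0.001],[0,0,0],0.3],
    [[0,0,0.001],[0,0,0],0.3],
    [[0,0,0.001],[0,0,0],0.6],
    [[0,0,0.001],[0,0,0],0.8],
    [[0,0,0.001],[0,0,0],0.8],
    [[0,0,0.001],[0,0,0],0.8],
    [[0,0,-0.015],[0,0,0],0.8],
    [[0,0,-0.04],[0,0,0],0.8],
    [[0,0,-0.075],[0,0,0],0.8],
    [[0,-0.03,-0.08],[0,0,0],0.6]
  ]
}}

```text
time: 20.2
position: [0.4923, 0.3282, 0.1382]
tcp_rot: [0.794, 3.031, 0.024]
wrist_force: [1.6, -0.0, 1.4]
grip_width: 0.0581
grasp_force: 0.0
```

```bash
python3 g.py .529,.0865,.12,150.5
```

```text
pos [0.4923 0.3282 0.1382] yaw 150.6 t 20.2 w 0.0581 j [ 0.48  0.45 -0.1   1.    0.01  0.99]
[-150.4 -192.9   15.6] [0.0168 0.0043 0.0022]
```

In the tool's units: -190 mm / 1000 = -0.19, -170 mm / 1000 = -0.17.

Request:
{"api": "play_rows", "payload": {
  "moves": [
    [[-0.025,-0.032,0.005],[0,0,0],0.4],
    [[-0.055,-0.07,0.008],[0,0,0],0.36],
    [[-0.085,-0.105,0.01],[0,0,0],0.36],
    [[-0.11,-0.14,0.012],[0,0,0],0.36],
    [[-0.135,-0.17,0.014],[0,0,0],0.36],
    [[-0.148,-0.19,0.016],[0,0,0],0.36],
    [[-0.148,-0.19,0.035],[0,0,0],0.36],
    [[-0.148,-0.19,0.05],[0,0,0],0.36],
    [[-0.148,-0.19,0.05],[0,0,0],0.36],
    [[-0.148,-0.19,0.05],[0,0,0],0.36]
  ]
}}

```text
time: 21.03
position: [0.52, 0.0848, 0.0799]
tcp_rot: [-0.8, -3.034, -0.005]
wrist_force: [0.0, 0.6, -0.1]
grip_width: 0.0306
grasp_force: 0.0
```

```bash
python3 g.py .529,.0865,.034,150.5
```

```text
pos [0.52   0.0848 0.0799] yaw 150.5 t 21.03 w 0.0306 j [ 0.04  0.4  -0.35  0.82  0.    0.55]
[-7.3  5.8 45.9] [ 0.002  -0.0051 -0.0006]
```

In the tool's units: 45 mm / 1000 = 0.045, 37 mm / 1000 = 0.037.

Request:
{"api": "play_rows", "payload": {
  "moves": [
    [[-0.007,0.006,0.005],[0,0,0],0.36],
    [[-0.007,0.006,0.01],[0,0,0],0.36],
    [[-0.007,0.006,0.025],[0,0,0],0.36],
    [[-0.007,0.006,0.037],[0,0,0],0.36],
    [[-0.007,0.006,0.045],[0,0,0],0.36],
    [[-0.007,0.006,0.045],[0,0,0],0.36],
    [[-0.007,0.006,0.045],[0,0,0],0],
    [[-0.007,0.006,0.045],[0,0,0],0],
    [[-0.007,0.006,0.045],[0,0,0],0],
    [[-0.007,0.006,0.045],[0,0,0],0]
  ]
}}

```text
time: 21.87
position: [0.5306, 0.087, 0.0361]
tcp_rot: [-0.8, -3.037, -0.007]
wrist_force: [-0.0, 0.9, -0.4]
grip_width: 0.0104
grasp_force: 19.9
```

```bash
python3 g.py .458,.3742,.12,150.5
```

```text
pos [0.5306 0.087  0.0361] yaw 150.5 t 21.87 w 0.0104 j [ 0.04  0.47 -0.38  0.73  0.    0.56]
[204.9 214.5 -82.6] [ 0.0039 -0.0019 -0.0003]
```

In the tool's units: 208 mm / 1000 = 0.208, 150 mm / 1000 = 0.15.

Request:
{"api": "play_rows", "payload": {
  "moves": [
    [[0,0,-0.015],[0,0,0],0],
    [[0,0,-0.045],[0,0,0],0],
    [[0.01,0.01,-0.083],[0,0,0],0],
    [[0.038,0.038,-0.083],[0,0,0],0],
    [[0.066,0.067,-0.083],[0,0,0],0],
    [[0.094,0.096,-0.083],[0,0,0],0],
    [[0.122,0.125,-0.083],[0,0,0],0],
    [[0.15,0.155,-0.083],[0,0,0],0],
    [[0.178,0.185,-0.083],[0,0,0],0],
    [[0.198,0.208,-0.083],[0,0,0],0]
  ]
}}

```text
time: 22.7
position: [0.4592, 0.3682, 0.1204]
tcp_rot: [-0.797, -3.037, -0.008]
wrist_force: [0.5, 1.0, -0.3]
grip_width: 0.0109
grasp_force: 20.0
```

In the tool's units: 35 mm / 1000 = 0.035, 20 mm / 1000 = 0.02.

Request:
{"api": "play_rows", "payload": {
  "moves": [
    [[0.005,0.006,0],[0,0,0],0],
    [[0.005,0.006,0.02],[0,0,0],0],
    [[0.005,0.006,0.035],[0,0,0],0],
    [[0.005,0.006,0.035],[0,0,0],0],
    [[0.005,0.006,0.035],[0,0,0],0],
    [[0.005,0.006,0.035],[0,0,0],0]
  ]
}}

```text
time: 23.2
position: [0.4594, 0.3727, 0.0856]
tcp_rot: [-0.801, -3.036, -0.007]
wrist_force: [0.8, 0.5, -0.4]
grip_width: 0.0104
grasp_force: 20.0
```

```bash
python3 g.py .458,.3742,.0405,150.5
```

```text
pos [0.4594 0.3727 0.0856] yaw 150.4 t 23.2 w 0.0104 j [ 0.57  0.5  -0.16  0.9   0.    1.09]
[ 1.8  0.5 45.1] [ 0.0037 -0.0027 -0.0011]
```

In the tool's units: 45 mm / 1000 = 0.045, 43 mm / 1000 = 0.043.

Request:
{"api": "play_rows", "payload": {
  "moves": [
    [[0.002,0,0.014],[0,0,0],0],
    [[0.002,0,0.028],[0,0,0],0],
    [[0.002,0,0.038],[0,0,0],0],
    [[0.002,0,0.043],[0,0,0],0],
    [[0.002,0,0.045],[0,0,0],0],
    [[0.002,0,0.045],[0,0,0],0],
    [[0.002,0,0.045],[0,0,0],0]
  ]
}}

```text
time: 23.78
position: [0.4576, 0.3744, 0.0404]
tcp_rot: [-0.8, -3.036, -0.007]
wrist_force: [0.5, 0.3, 0.3]
grip_width: 0.0103
grasp_force: 20.2
```

In the tool's units: -140 mm / 1000 = -0.14, -120 mm / 1000 = -0.12.

Request:
{"api": "play_rows", "payload": {
  "moves": [
    [[0,0,0.0005],[0,0,0],0],
    [[0,0,0.0005],[0,0,0],0.3],
    [[0,0,0.0005],[0,0,0],0.3],
    [[0,0,0.0005],[0,0,0],0.3],
    [[0,0,0.0005],[0,0,0],0.3],
    [[0,0,-0.015],[0,0,0],0.3],
    [[0,0,-0.04],[0,0,0],0.3],
    [[0,0,-0.08],[0,0,0],0.3],
    [[0,0,-0.12],[0,0,0],0.5],
    [[0.01,-0.03,-0.14],[0,0,0],0.5]
  ]
}}

```text
time: 24.62
position: [0.4398, 0.3565, 0.1853]
tcp_rot: [0.798, 3.032, 0.022]
wrist_force: [1.4, 0.5, 1.6]
grip_width: 0.0424
grasp_force: 0.0
```

In the tool's units: -280 mm / 1000 = -0.28, -270 mm / 1000 = -0.27.

Request:
{"api": "play_rows", "payload": {
  "moves": [
    [[0.01,-0.04,-0.005],[0,0,0],0.5],
    [[0.02,-0.08,-0.01],[0,0,0],0.5],
    [[0.02,-0.12,-0.01],[0,0,0],0.5],
    [[0.01,-0.16,-0.01],[0,0,0],0.5],
    [[0,-0.2,-0.01],[0,0,0],0.5],
    [[-0.02,-0.24,-0.01],[0,0,0],0.5],
    [[-0.03,-0.27,-0.01],[0,0,0],0.5],
    [[-0.03,-0.28,-0.01],[0,0,0],0.5],
    [[-0.03,-0.28,-0.01],[0,0,0],0.5]
  ]
}}

```text
time: 25.37
position: [0.3207, 0.0922, 0.1887]
tcp_rot: [-0.807, -3.033, -0.006]
wrist_force: [-0.6, 0.1, -0.4]
grip_width: 0.0427
grasp_force: 0.0
```

```bash
python3 g.py; python3 - <<'E'
from h import *
s=grab_frame("side");t=grab_frame("top")
cv2.imwrite("pics/end.png",np.vstack([cv2.resize(s["image"][170:280,230:510],(764,300)),cv2.resize(t["image"][140:258,200:500],(764,300))])[:,:,::-1])
E
```

```text
pos [0.3207 0.0922 0.1887] yaw 150.2 t 25.37 w 0.0427 j [ 0.09 -0.08 -0.62  1.02  0.    0.61]
```

View pics/end.png

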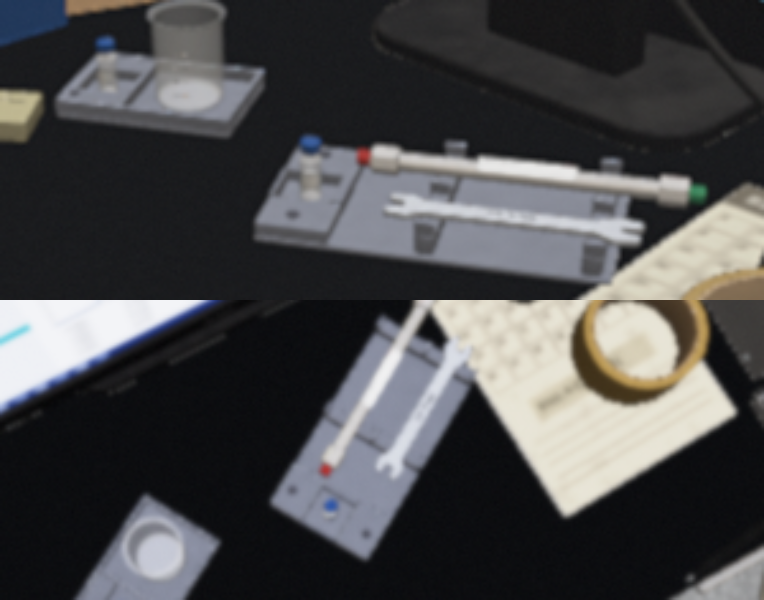

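All five things look in place. I'll check the spanner's position along its groove numerically.

```bash
python3 - <<'E'
from h import *
t=grab_frame("top");s=grab_frame("side")
def inv(f,pts,z,pose):
    c=np.radians(pose[2]);A=np.array([[np.cos(c),np.sin(c)],[-np.sin(c),np.cos(c)]])
    return [(A@(ray(f,*p,z)[:2]-pose[:2])*1000).round(1) for p in pts]
pt=np.array([.5951,.1851,60.2]);ps=np.array([.5969,.1838,61.1])
for f,roi,pose,n in((t,(340,150,50,45),pt,"top"),(s,(366,230,105,35),ps,"side")):
    x,y,w,h=roi;H=cv2.cvtColor(f["image"],cv2.COLOR_RGB2HSV)[y:y+h,x:x+w]
    m=((H[...,2]>(190))&(H[...,1]<60)).astype(np.uint8)
    k,l,st,c=cv2.connectedComponentsWithStats(m)
    for i in range(1,k):
        if st[i,4]>20:
            p=np.argwhere(l==i)[:,::-1]+[x,y]
            q=np.array(inv(f,p,.02,pose)); print(n,st[i],"y range",np.percentile(q[:,1],[0.5,99.5]),"x mean",q[:,0].mean())
# bars: brightness profile in top along groove-free strip (x=-38)
for f,pose,n,xx in((t,pt,"top",0),(t,pt,"top",-38)):
    c=np.radians(pose[2]);g=cv2.cvtColor(f["image"],cv2.COLOR_RGB2GRAY).astype(np.float32)
    ys=np.arange(-92,92,2);P=[px(f,[*(pose[:2]+np.array([np.cos(c)*xx-np.sin(c)*y,np.sin(c)*xx+np.cos(c)*y])/1000),.012]) for y in ys]
    P=np.array(P,np.float32);v=cv2.remap(g,P[:,:1],P[:,1:],cv2.INTER_LINEAR)[:,0]
    print(xx,[(int(y),int(q)) for y,q in zip(ys,v) if q<125])
E
```

```text
top [  0   0  23  39 209] y range [-86.36   -0.868] x mean 19.21913875598086
top [ 16   0  34  45 441] y range [-112.74   -6.36] x mean -23.157142857142855
side [ 22   0  83  10 254] y range [-100.7735    9.029 ] x mean 25.96692913385827
side [  6  11  93  17 338] y range [-94.589   22.4315] x mean -21.615976331360947
0 [(-92, 14), (-90, 18), (-88, 38), (-86, 78), (-84, 116), (-78, 124), (-76, 110), (-74, 93), (-72, 92), (-70, 112), (4, 116), (6, 101), (8, 103), (10, 123), (56, 114), (58, 117), (60, 114), (62, 101), (64, 90), (66, 94), (68, 113), (86, 119), (88, 79), (90, 37)]
-38 [(-76, 116), (-74, 99), (-72, 90), (-70, 107), (4, 123), (6, 104), (8, 95), (10, 117), (86, 122), (88, 84), (90, 39)]
```

```bash
python3 - <<'E'
from h import *
t=grab_frame("top")
c=np.radians(60.2);A=np.array([[np.cos(c),np.sin(c)],[-np.sin(c),np.cos(c)]]);p0=np.array([.5951,.1851])
H=cv2.cvtColor(t["image"],cv2.COLOR_RGB2HSV)
for thr in(175,190):
    m=((H[...,2]>thr)&(H[...,1]<40));q=np.array([[*(A@(ray(t,x,y,.02)[:2]-p0)*1000),x,y] for y,x in np.argwhere(m) if 320<x<400 and 140<y<225])
    k=(abs(q[:,0]+21)<12);q=q[k]
    h,_=np.histogram(q[:,1],np.arange(-110,50,4));print(thr,q[:,1].max(),dict(zip(range(-110,46,4),h)))
E
```

```text
175 24.87788833176755 {-110: np.int64(23), -106: np.int64(23), -102: np.int64(26), -98: np.int64(23), -94: np.int64(23), -90: np.int64(22), -86: np.int64(20), -82: np.int64(15), -78: np.int64(14), -74: np.int64(12), -70: np.int64(10), -66: np.int64(13), -62: np.int64(13), -58: np.int64(13), -54: np.int64(13), -50: np.int64(13), -46: np.int64(13), -42: np.int64(15), -38: np.int64(13), -34: np.int64(13), -30: np.int64(15), -26: np.int64(13), -22: np.int64(13), -18: np.int64(14), -14: np.int64(15), -10: np.int64(14), -6: np.int64(14), -2: np.int64(13), 2: np.int64(15), 6: np.int64(13), 10: np.int64(17), 14: np.int64(24), 18: np.int64(18), 22: np.int64(10), 26: np.int64(0), 30: np.int64(0), 34: np.int64(0), 38: np.int64(0), 42: np.int64(0)}
190 23.890333987320687 {-110: np.int64(23), -106: np.int64(23), -102: np.int64(26), -98: np.int64(22), -94: np.int64(22), -90: np.int64(22), -86: np.int64(18), -82: np.int64(13), -78: np.int64(12), -74: np.int64(10), -70: np.int64(9), -66: np.int64(11), -62: np.int64(11), -58: np.int64(11), -54: np.int64(11), -50: np.int64(12), -46: np.int64(11), -42: np.int64(12), -38: np.int64(11), -34: np.int64(12), -30: np.int64(12), -26: np.int64(11), -22: np.int64(12), -18: np.int64(12), -14: np.int64(12), -10: np.int64(12), -6: np.int64(12), -2: np.int64(11), 2: np.int64(13), 6: np.int64(12), 10: np.int64(16), 14: np.int64(21), 18: np.int64(11), 22: np.int64(6), 26: np.int64(0), 30: np.int64(0), 34: np.int64(0), 38: np.int64(0), 42: np.int64(0)}
```

The spanner's end sits at y ≈ 24.5, as expected for a centred spanner, so I'm handing in.

```bash
python3 -c "
from plant import *
print(job_done())"
```

```text
the job is handed in; nothing more can be done
None
```

Both kits are made up and the job is handed in at about 25 s on the robot's clock: the column, spanner and one vial are in the larger carrier, the beaker and the other vial are in the smaller one, all released, with the arm clear.

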